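# Weigh the tall bean canister on the hook scale

### The job

Weigh the beans: pick up the taller of the two lidded steel canisters by the wooden grip on top and hang it by its wire bail in the hook of the spring scale. Lower it gently, so that the sprung hook never runs down onto its bottom stop, let go, and wait until it hangs still. Leave the short canister where it stands.

Things in the scene. Friction and masses are not known exactly. Their poses are not given: they have to be found in the camera images.
- tall_canister_grip (a point): Centre of the wooden grip (24x24 mm, 40 high) on the canister to hang: steel, 84 mm dia., lid top 90 mm up, 0.36-0.57 kg. Point is 186 mm above its underside. Rigid 6 mm wire bail: arch in the y-z plane, legs 88 mm apart along y. Crown's underside is 34 mm below this point, straight 12 mm either side; window from there to the lid 62 mm high. z up, x through the window; half turn: same.
- short_canister_grip (a point): Same grip on the short canister, to be left alone: 84 mm diameter, lid top only 55 mm up, same bail and grip; this point is 151 mm above its underside.
- hook_seat (a point): Where the bail rests: middle of the upper side of the hook's level 24 mm seat (8 mm bar), 239 mm above the table unloaded; moves with the hook. z up, x from open tip to column. Bar rises at -x to a tip 20 mm above this point, 34 mm out; at +x by 14 mm, then level to a carriage at x=84 (top 31 mm above). Bring bail window in along +x around the hook, then let down. Foot plate below: 15 mm thick.
- hook (a joint): How far the hook has dipped on its spring, in m: 0 unloaded (up), 0.06 at the bottom stop. About 175 N/m, so the tall canister settles at about 20 to 32 mm; lightly damped, it bobs for a few seconds when the load comes on. The column stands 108 to 136 mm beyond the seat (+x), its top 288 mm above the table.

How it is judged (in metres and radians):
At the end, for the whole second after the job is handed in: The tall canister hangs by its bail in the hook's seat (grip within 22 mm horizontally of the seat's middle and 24 to 46 mm above it), the hook has dipped 12 to 45 mm under it and is still (under 15 mm/s), and the canister hangs still (under 40 mm/s) (horizontal distance between tall_canister_grip and hook_seat below 0.022 m and z of tall_canister_grip in the frame of hook_seat between 0.024 and 0.046 m and value of joint hook between 0.012 and 0.045 m and velocity of joint hook between -0.015 and 0.015 m/s and linear speed of tall_canister below 0.04 m/s); the robot touches nothing.
It fails at once if the hook was driven or dropped onto its bottom stop (dip over 56 mm) (value of joint hook above 0.056 m).
It fails at once if the short canister was moved by more than 30 mm (distance of short_canister_grip from where it was at the start of the episode above 0.03 m).
It also fails if it takes over 42 s, if anything falls off the work surface, if the arm or the gripper's body presses on something with over 40 N, if the wrist force passes 120 N, or if a joint passes its speed limit or range.

### The arm

A 7-joint arm with a two-finger parallel gripper is mounted at the origin on the work surface. World frame = base frame: x ahead of the robot, y to its left, z up, the work surface at z = 0. Lengths are in m, angles in degrees, forces in N, time in s.
With the tool pointing down it reaches from about 0.425 to 0.95 m from the base axis. Payload 16.7 kg.
Tool frame: the origin (TCP) lies at the very end of the fingers, on their centre line; the grasp point (between the pads) lies ctrl.tcp_to_grasp behind it (ctrl.tcp_to_grasp is the distance from the TCP to the grasp point, in m); x points along the fingers, z is the direction in which the jaws open and shut, and the axes are right-handed (so a half turn about x gives the same grasp; the last joint's range is limited). The gripper opens to 94 mm and grips with 3 to 60 N. Pads are 16 mm wide; open, the fingers measure 119 mm over their backs; the gripper's body (75 mm by 177 mm) begins 78 mm behind the grasp point.
Start: joints at [-76.92, 24.414, 4.234, 92.017, -1.954, 63.644, -3.845], TCP at [0.249, 0.627, 0.205] pointing down, gripper open.
Joint ranges: [-163.25, 163.25], [-28.42, 122.38], [-70.27, 78.77], [12.13, 141.07], [-58.53, 238.53], [9.26, 117.41], [-156.51, 156.51]. Speed limits (degrees/s): [108.29, 108.29, 136.94, 136.94, 172.46, 172.46, 172.46].

### API

Orientations are given as [roll, pitch, yaw] about the fixed x, y, z axes, in that order (R = Rz(yaw) Ry(pitch) Rx(roll)).
In Python, from rig import ctrl, imaging, ticket, spotter gives the robot as it stands.
- The arm moves only by the tool carry_out, never from a script. Its argument "targets" is a list of rows, each a list of 2 entries, a list of its own where there are three numbers: the shift along the tool's x, y, z scaled (see below), then the turn, a rotation vector about the tool's x, y, z scaled (see below). In form: [[[x, y, z], [wx, wy, wz]], ...]. A call has 1 to 12 rows; each row shifts and turns the commanded pose from where the row before left it, along the tool's axes as they then stand; what a row does not reach is not made up. The controller multiplies each number of a shift by 150 mm and each number of a turn by 90 degrees. A row lasts 1/12 s, in which the tool goes at most 41.7 mm and 7.16 degrees, less where a joint would pass 70% of its speed; a pose out of reach is approached as far as the arm can. A call with a number of a shift or a turn outside -1 to 1 is refused whole. A call with a gripper value outside its range is refused whole. "hand" is the gripper's target within -1 to 1 (shut at 1, half-way at 0, fully open at -1), set as the call begins (left out, the last holds). The fingers move at their own pace and stop on an object; the grip force is fixed at half the most. Time passes only in rows, so rows that do not move let the fingers close. It gives the time, the measured TCP pose, the force and the opening at its end, in the units of the state.
- ctrl.get_obs(): the state, without advancing time (a new reading comes with each control period).
- imaging.read_camera(name): name is "scene" or "top" or "wrist"; returns a dict with "image" (400x640x3 uint8, red, green, blue), "z_map" (400x640 float32, m along the optical axis (not along the pixel's ray), 0 where there is no reading), "intrinsics" (3x3 intrinsics, pixels), "position" and "attitude" of the camera in the world; the wrist camera has in their place "mount" (4x4, takes a point from camera to tool coordinates, whose origin is the TCP and whose axes are the tool frame's). Camera axes: x right, y up, looking along -z (the intrinsics and any distortion apply to the point x, -y, -z); pixel columns grow to the right and rows downward; lengths in m; the calibration is good to about 2 mm. A picture is of the moment at which its call begins: read the wrist's pose just before it.
- ticket.hand_in(): hands the job in, once; it reports no verdict.
Trained networks look in the newest picture that a camera, given by its name, has taken for a name from the list of things; names that differ only in an ending like _2 or _b are one class to them, and where a whole thing is asked for, a point or a joint stands for the part that bears it (a point fixed in the world has none). Each returns a list of dicts, best first, with "p" (0 to 1); they miss things now and then, are a little off and sometimes report something else, mostly with a low value. They report only what shows in the picture. A call takes as long as a camera call.
- spotter.look_for(camera, target): "point" ([column, row] in pixels, amid what is visible of it).
- spotter.masks_of(camera, target): "region" (400x640 bool, what is visible of it) and "point" ([column, row] in pixels, amid what is visible of it).
The state is a dict: "time_s": time; "joints": joint angles; "qvel": joint speeds; "effort": joint torques, N m; "eef_pos": TCP position; "tool_rot": TCP orientation; "force": force on the tool from outside, world axes, zero at the start; "moment": the same for the moment, N m; "opening": finger opening in m.
Only numpy, scipy, OpenCV 4.12 (cv2) and the standard library are available. Lean on these libraries where they do the work, as an engineer would, in place of code of your own. Each camera call takes 0.05 s, during which the arm holds its last target. There are 200 camera calls.

## Working session

There is one attempt and no reset: what is moved stays moved. The work goes in short steps, Python scripts to look and compute and a tool call to move; the robot and the scene stay as the last step left them, time stands still between calls to the robot, and variables do not carry over. Pictures are saved under pics/ and viewed, about 8 in all and at most 12, crops included, and the job is handed in when it is done.

Besides the shell and the picture viewer there is one more tool, called after "Call:" by a JSON object that holds its "fn" and its "kwargs". carry_out: Moves the arm, as the interface text tells. Its arguments: {"type":"object","properties":{"targets":{"type":"array"},"hand":{"type":"number"}},"required":["targets"]}

```bash
mkdir -p pics; cat > h.py <<'E'
import numpy as np, cv2
from scipy.spatial.transform import Rotation as R
from rig import ctrl, imaging, ticket, spotter
def cam(n):
    o=ctrl.get_obs(); c=imaging.read_camera(n)
    if n=='wrist':
        M=np.array(c['mount']); T=np.eye(4); r=np.array(o['tool_rot'])
        T[:3,:3]=r if r.shape==(3,3) else R.from_euler('xyz',r,degrees=True).as_matrix(); T[:3,3]=o['eef_pos']; c['T']=T@M
    else:
        T=np.eye(4); a=np.array(c['attitude'])
        T[:3,:3]=a if a.shape==(3,3) else (R.from_euler('xyz',a,degrees=True).as_matrix() if a.size==3 else R.from_quat(a).as_matrix()); T[:3,3]=c['position']; c['T']=T
    return c
def cloud(c):
    z=c['z_map']; K=np.array(c['intrinsics']); v,u=np.mgrid[:400,:640]
    p=np.stack([(u-K[0,2])/K[0,0]*z,-(v-K[1,2])/K[1,1]*z,-z],-1)
    w=p@c['T'][:3,:3].T+c['T'][:3,3]; w[z==0]=np.nan; return w
def save(c,f): cv2.imwrite('pics/'+f,c['image'][:,:,::-1])
E
python3 - <<'E'
from h import *
o=ctrl.get_obs(); print(o, ctrl.tcp_to_grasp)
for n in ['scene','top']:
    c=cam(n); 
    if n=='scene': print(c['attitude'],c['position'],[k for k in c])
    else: print(c['attitude'],c['position'])
    w=cloud(c); save(c,n+'0.png')
    for t in ['tall_canister_grip','short_canister_grip','hook_seat']:
        for d in spotter.masks_of(n,t)[:3]:
            q=w[d['region']]; q=q[~np.isnan(q[:,0])]
            print(n,t,round(d['p'],2),np.round(d['point']),len(q),np.round(np.percentile(q,[2,50,98],axis=0),3).tolist() if len(q) else '')
E
```

```text
{'time_s': 0.0, 'joints': array([-76.91992211,  24.44899822,   4.22985434,  92.05230864,
        -1.95263531,  63.6438436 ,  -3.8439005 ]), 'qvel': array([-0.10889452, -0.03891876,  0.09768005, -0.13304484, -0.01868911,
        0.04911451, -0.05441222]), 'effort': array([-4.27987861e-04, -9.35800195e+01,  3.66539039e+00, -4.54207957e+01,
       -4.90495807e-02,  1.98076561e-02,  9.19496824e-05]), 'eef_pos': array([0.24884221, 0.6269803 , 0.20478193]), 'tool_rot': array([-175.48265164,   89.92695152, -107.12776364]), 'force': array([0.24511941, 0.15741456, 0.45314388]), 'moment': array([-0.08489467, -0.04398808,  0.00740939]), 'opening': 0.09406181788018748} 0.0188
[45.9500626   0.86938962 83.48553035] [1.13192848 0.00971687 0.80378235] ['image', 'z_map', 'intrinsics', 'position', 'attitude', 'T']
scene tall_canister_grip 0.93 [361. 281.] 2316 [[0.603, 0.093, 0.003], [0.654, 0.131, 0.09], [0.68, 0.171, 0.207]]
scene short_canister_grip 0.62 [416. 220.] 1580 [[0.351, 0.25, 0.001], [0.48, 0.287, 0.055], [0.51, 0.332, 0.172]]
scene hook_seat 0.83 [177. 211.] 323 [[0.311, -0.315, 0.0], [0.57, -0.205, 0.252], [0.637, -0.191, 0.271]]
[ 11.54971644  -0.15454084 -84.91836873] [0.37052322 0.04724589 1.27443893]
top tall_canister_grip 0.73 [292. 188.] 925 [[0.598, 0.094, 0.006], [0.628, 0.13, 0.09], [0.669, 0.171, 0.208]]
top short_canister_grip 0.83 [228. 241.] 853 [[0.431, 0.251, 0.003], [0.465, 0.284, 0.056], [0.507, 0.329, 0.173]]
top hook_seat 0.91 [434. 192.] 447 [[0.511, -0.27, 0.015], [0.618, -0.211, 0.253], [0.649, -0.189, 0.273]]
```

```bash
python3 - <<'E'
from h import *
c=cam('scene');w=cloud(c);c2=cam('top');w2=cloud(c2)
a=cv2.resize(c['image'][130:370,60:560],(800,384));b=cv2.resize(c2['image'][90:310,140:540],(800,440))[:,:]
cv2.imwrite('pics/a.png',np.vstack([cv2.resize(a,(620,298)),cv2.resize(b,(620,300))])[:,:,::-1])
def st(P): return np.round(np.percentile(P,[2,50,98],axis=0),3).tolist(),len(P)
for n,cc,W in(('scene',c,w),('top',c2,w2)):
    P=W.reshape(-1,3);P=P[~np.isnan(P[:,0])]
    for lab,x,y,h in(('tall',.638,.131,.206),('short',.468,.288,.171)):
        near=np.hypot(P[:,0]-x,P[:,1]-y)<.06
        g=P[near&(abs(P[:,2]-h)<.004)]; print(n,lab,'griptop',g.mean(0) if len(g) else '',st(g))
        k=P[near&(P[:,2]>h-.09)&(P[:,2]<h-.045)]
        if len(k)>5: m=cv2.fitLine(k[:,:2].astype(np.float32),cv2.DIST_HUBER,0,.01,.01).ravel(); print(' bail',m,len(k),st(k))
    H=P[(P[:,2]>.2)&(P[:,2]<.32)&(P[:,1]<0)&(P[:,0]>.4)&(P[:,0]<.9)]
    for lo,hi in((.225,.243),(.243,.262),(.262,.276),(.276,.30)):
        q=H[(H[:,2]>lo)&(H[:,2]<=hi)]
        if len(q)>3: m=cv2.fitLine(q[:,:2].astype(np.float32),cv2.DIST_HUBER,0,.01,.01).ravel();print(n,lo,m.round(3),st(q))
E
```

```text
scene tall griptop [0.64068659 0.13305406 0.20582077] ([[0.627, 0.121, 0.202], [0.641, 0.133, 0.206], [0.653, 0.146, 0.208]], 138)
 bail [ 0.476958   -0.8789261   0.6363898   0.14036772] 134 ([[0.617, 0.092, 0.118], [0.649, 0.115, 0.147], [0.663, 0.173, 0.158]], 134)
scene short griptop [0.47173482 0.28983255 0.17101326] ([[0.458, 0.278, 0.168], [0.472, 0.29, 0.171], [0.484, 0.303, 0.174]], 87)
 bail [0.50051475 0.865728   0.47146815 0.29161772] 131 ([[0.448, 0.251, 0.082], [0.474, 0.293, 0.115], [0.494, 0.33, 0.124]], 131)
scene 0.225 [ 0.991 -0.136  0.634 -0.209] ([[0.523, -0.244, 0.225], [0.652, -0.208, 0.235], [0.673, -0.179, 0.243]], 369)
scene 0.243 [ 0.994 -0.112  0.625 -0.208] ([[0.509, -0.243, 0.243], [0.65, -0.209, 0.252], [0.673, -0.178, 0.262]], 492)
scene 0.262 [ 0.553 -0.833  0.653 -0.205] ([[0.619, -0.243, 0.262], [0.651, -0.21, 0.27], [0.673, -0.179, 0.276]], 367)
scene 0.276 [ 0.319 -0.948  0.659 -0.223] ([[0.639, -0.247, 0.28], [0.66, -0.226, 0.288], [0.675, -0.206, 0.29]], 489)
top tall griptop [0.63762244 0.13335208 0.20592633] ([[0.625, 0.122, 0.203], [0.637, 0.1
[... 205 characters left out ...]
29085064 0.17071547] ([[0.458, 0.278, 0.167], [0.47, 0.291, 0.171], [0.483, 0.303, 0.175]], 84)
 bail [0.4987512  0.8667452  0.469202   0.29043832] 57 ([[0.446, 0.251, 0.09], [0.458, 0.273, 0.115], [0.493, 0.33, 0.124]], 57)
top 0.225 [ 0.414  0.91   0.6   -0.255] ([[0.402, -0.658, 0.225], [0.547, -0.204, 0.237], [0.668, -0.178, 0.242]], 143)
top 0.243 [ 0.437  0.9    0.592 -0.254] ([[0.403, -0.644, 0.244], [0.598, -0.207, 0.252], [0.66, -0.178, 0.261]], 274)
top 0.262 [ 0.461  0.887  0.587 -0.301] ([[0.404, -0.639, 0.262], [0.628, -0.22, 0.27], [0.651, -0.181, 0.276]], 252)
top 0.276 [ 0.511  0.859  0.632 -0.263] ([[0.403, -0.637, 0.277], [0.649, -0.23, 0.288], [0.672, -0.205, 0.296]], 357)
```

View pics/a.png

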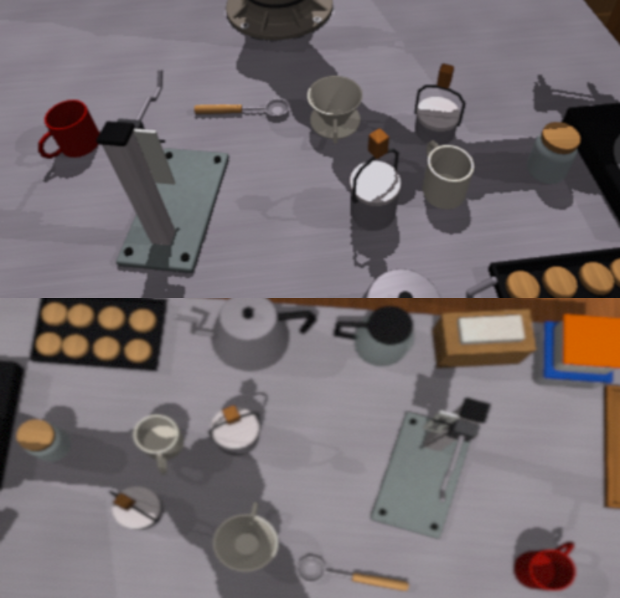

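```bash
python3 - <<'E'
from h import *
for n in ['scene','top']:
    c=cam(n);P=cloud(c).reshape(-1,3);P=P[~np.isnan(P[:,0])]
    H=P[(P[:,2]>.215)&(P[:,2]<.27)&(P[:,1]<-.14)&(P[:,1]>-.33)&(P[:,0]>.44)&(P[:,0]<.60)]
    H=H[np.argsort(H[:,0])];print(n,len(H));print(H[::max(1,len(H)//30)].round(3).tolist())
    m=cv2.fitLine(H[:,:2].astype(np.float32),cv2.DIST_HUBER,0,.005,.01).ravel();print(m)
    t=P[(abs(P[:,2]-.288)<.004)&(P[:,1]<-.15)&(P[:,1]>-.3)&(P[:,0]>.55)&(P[:,0]<.75)]
    print('col',t.mean(0),cv2.minAreaRect((t[:,:2]*1000).astype(np.float32)))
    f=P[(abs(P[:,2]-.015)<.004)&(P[:,1]<-.05)&(P[:,1]>-.4)&(P[:,0]>.35)&(P[:,0]<.75)]
    print('foot',cv2.minAreaRect((f[:,:2]*1000).astype(np.float32)))
E
```

```text
scene 205
[[0.504, -0.192, 0.258], [0.508, -0.19, 0.256], [0.51, -0.193, 0.258], [0.512, -0.196, 0.253], [0.514, -0.192, 0.251], [0.515, -0.19, 0.252], [0.517, -0.192, 0.243], [0.519, -0.192, 0.242], [0.52, -0.195, 0.244], [0.522, -0.197, 0.243], [0.523, -0.193, 0.236], [0.526, -0.198, 0.239], [0.53, -0.197, 0.24], [0.533, -0.197, 0.238], [0.537, -0.202, 0.239], [0.541, -0.202, 0.238], [0.544, -0.199, 0.235], [0.55, -0.203, 0.244], [0.551, -0.2, 0.24], [0.555, -0.201, 0.242], [0.558, -0.202, 0.245], [0.561, -0.202, 0.251], [0.565, -0.205, 0.252], [0.568, -0.209, 0.253], [0.571, -0.209, 0.253], [0.574, -0.209, 0.253], [0.577, -0.208, 0.254], [0.58, -0.206, 0.252], [0.583, -0.213, 0.253], [0.585, -0.208, 0.25], [0.588, -0.212, 0.253], [0.592, -0.212, 0.252], [0.595, -0.211, 0.252], [0.597, -0.211, 0.252], [0.6, -0.215, 0.253]]
[ 0.97694707 -0.21348166  0.5490824  -0.20125501]
col [ 0.65789647 -0.22631215  0.28777562] ((656.3958129882812, -226.7808837890625), (40.80328369140625, 37.46565246582031), 77.26564025878906)
foot ((501.12860107421875, -260.0279846191406), (307.23248291015625, 3
[... 513 characters left out ...]
 [0.557, -0.205, 0.251], [0.559, -0.201, 0.25], [0.562, -0.208, 0.25], [0.564, -0.209, 0.254], [0.566, -0.203, 0.25], [0.571, -0.207, 0.253], [0.573, -0.209, 0.253], [0.575, -0.206, 0.257], [0.577, -0.205, 0.257], [0.58, -0.209, 0.253], [0.583, -0.207, 0.25], [0.585, -0.211, 0.254], [0.588, -0.209, 0.25], [0.59, -0.211, 0.253], [0.593, -0.213, 0.251], [0.595, -0.215, 0.254], [0.599, -0.218, 0.249]]
[ 0.9730086  -0.23076889  0.55800325 -0.2039863 ]
col [ 0.65427854 -0.22668667  0.28820684] ((654.5266723632812, -227.0225372314453), (39.50737762451172, 37.07706832885742), 78.31263732910156)
foot ((492.2777099609375, -266.6502685546875), (325.9921569824219, 371.7450256347656), 70.02519989013672)
```

```bash
cat >> h.py <<'E'
def rot(az):
    x=np.array([0,0,-1.]);z=np.array([np.cos(np.radians(az)),np.sin(np.radians(az)),0]);return np.stack([x,np.cross(z,x),z],1)
def cur():
    o=ctrl.get_obs();return np.array(o['eef_pos']),R.from_euler('xyz',o['tool_rot'],degrees=True).as_matrix()
def plan(p,A,p1,az,n=None,dec=3):
    B=rot(az);rv=R.from_matrix(A.T@B).as_rotvec()
    n=n or int(max(np.ceil(np.linalg.norm(p1-p)/.033),np.ceil(np.degrees(np.linalg.norm(rv))/6),1))
    M=A;rows=[]
    for i in range(n):
        s=M.T@((p1-p)/n)/.15;t=np.degrees(rv/n)/90
        rows.append([s.round(dec).tolist(),t.round(dec).tolist()]);M=M@R.from_rotvec(rv/n).as_matrix()
    print(n,str(rows).replace(' ',''));return p1,B
E
python3 - <<'E'
from h import *
p,A=cur();print('z az',np.degrees(np.arctan2(A[1,2],A[0,2])))
c=cam('top');P=cloud(c).reshape(-1,3)
for k in range(9):
    q=np.array([.639,.133])*(1-k/8)+np.array([.463,-.183])*k/8
    m=np.hypot(*(P[:,:2]-q).T)<.06;print(q.round(3),np.nanmax(P[m,2]).round(3))
az=-61.2
if np.cos(np.radians(az)-np.arctan2(A[1,2],A[0,2]))<0: az+=180
print(az)
p,A=plan(p,A,np.array([.45,.40,.31]),az)
p,A=plan(p,A,np.array([.639,.133,.28]),az)
E
```

```text
z az 68.34983106142587
[0.639 0.133] 0.211
[0.617 0.094] 0.211
[0.595 0.054] 0.097
[0.573 0.015] 0.009
[ 0.551 -0.025] 0.009
[ 0.529 -0.064] 0.008
[ 0.507 -0.104] 0.023
[ 0.485 -0.144] 0.263
[ 0.463 -0.183] 0.263
118.8
10 [[[-0.07,-0.18,-0.091],[-0.056,-0.0,-0.0]],[[-0.07,-0.172,-0.107],[-0.056,-0.0,-0.0]],[[-0.07,-0.162,-0.122],[-0.056,-0.0,-0.0]],[[-0.07,-0.15,-0.135],[-0.056,-0.0,-0.0]],[[-0.07,-0.138,-0.148],[-0.056,-0.0,-0.0]],[[-0.07,-0.124,-0.16],[-0.056,-0.0,-0.0]],[[-0.07,-0.11,-0.17],[-0.056,-0.0,-0.0]],[[-0.07,-0.094,-0.179],[-0.056,-0.0,-0.0]],[[-0.07,-0.078,-0.187],[-0.056,-0.0,-0.0]],[[-0.07,-0.062,-0.193],[-0.056,-0.0,-0.0]]]
10 [[[0.02,-0.025,-0.217],[0.0,0.0,0.0]],[[0.02,-0.025,-0.217],[0.0,0.0,0.0]],[[0.02,-0.025,-0.217],[0.0,0.0,0.0]],[[0.02,-0.025,-0.217],[0.0,0.0,0.0]],[[0.02,-0.025,-0.217],[0.0,0.0,0.0]],[[0.02,-0.025,-0.217],[0.0,0.0,0.0]],[[0.02,-0.025,-0.217],[0.0,0.0,0.0]],[[0.02,-0.025,-0.217],[0.0,0.0,0.0]],[[0.02,-0.025,-0.217],[0.0,0.0,0.0]],[[0.02,-0.025,-0.217],[0.0,0.0,0.0]]]
```

Call:
{"fn": "carry_out", "kwargs": {"targets": [[[-0.07, -0.18, -0.091], [-0.056, 0, 0]], [[-0.07, -0.172, -0.107], [-0.056, 0, 0]], [[-0.07, -0.162, -0.122], [-0.056, 0, 0]], [[-0.07, -0.15, -0.135], [-0.056, 0, 0]], [[-0.07, -0.138, -0.148], [-0.056, 0, 0]], [[-0.07, -0.124, -0.16], [-0.056, 0, 0]], [[-0.07, -0.11, -0.17], [-0.056, 0, 0]], [[-0.07, -0.094, -0.179], [-0.056, 0, 0]], [[-0.07, -0.078, -0.187], [-0.056, 0, 0]], [[-0.07, -0.062, -0.193], [-0.056, 0, 0]]], "hand": -1}}

```text
time_s: 1.48
eef_pos: [0.4507, 0.3985, 0.3112]
tool_rot: [-64.4, 90.0, 54.6]
force: [-0.2, 0.2, -0.4]
opening: 0.094
```

Call:
{"fn": "carry_out", "kwargs": {"targets": [[[0.02, -0.025, -0.217], [0, 0, 0]], [[0.02, -0.025, -0.217], [0, 0, 0]], [[0.02, -0.025, -0.217], [0, 0, 0]], [[0.02, -0.025, -0.217], [0, 0, 0]], [[0.02, -0.025, -0.217], [0, 0, 0]], [[0.02, -0.025, -0.217], [0, 0, 0]], [[0.02, -0.025, -0.217], [0, 0, 0]], [[0.02, -0.025, -0.217], [0, 0, 0]], [[0.02, -0.025, -0.217], [0, 0, 0]], [[0.02, -0.025, -0.217], [0, 0, 0]], [[0, 0, 0], [0, 0, 0]], [[0, 0, 0], [0, 0, 0]]]}}

```text
time_s: 2.48
eef_pos: [0.64, 0.1303, 0.2801]
tool_rot: [124.7, 89.9, -116.7]
force: [0.9, 0.5, 0.0]
opening: 0.0938
```

```bash
python3 - <<'E'
from h import *
p,A=cur();print(p,'z az',np.degrees(np.arctan2(A[1,2],A[0,2])),A[:,0], ctrl.get_obs()['time_s'])
c=cam('wrist');save(c,'w1.png');P=cloud(c).reshape(-1,3)
near=np.hypot(P[:,0]-.639,P[:,1]-.133)<.06
g=P[near&(abs(P[:,2]-.206)<.004)];print(len(g),g.mean(0) if len(g) else '',cv2.minAreaRect((g[:,:2]*1000).astype(np.float32)) if len(g) else '')
k=P[near&(P[:,2]>.1)&(P[:,2]<.16)]
if len(k): print(cv2.fitLine(k[:,:2].astype(np.float32),cv2.DIST_HUBER,0,.01,.01).ravel(),len(k))
plan(p,A,np.array([.639,.133,.169]),118.8)
E
```

```text
[0.64000332 0.13034052 0.28007865] z az 118.55683211451436 [-4.04052693e-04 -8.03028515e-04 -9.99999596e-01] 2.4833
831 [0.63875439 0.13360673 0.20445443] ((638.94677734375, 133.69613647460938), (23.33647346496582, 23.30723762512207), 28.04376792907715)
[ 0.48613086 -0.87388605  0.63873935  0.13333723] 454
4 [[[0.185,-0.001,0.005],[-0.001,-0.0,-0.0]],[[0.185,-0.001,0.005],[-0.001,-0.0,-0.0]],[[0.185,-0.001,0.005],[-0.001,-0.0,-0.0]],[[0.185,-0.001,0.005],[-0.001,-0.0,-0.0]]]
```

View pics/w1.png

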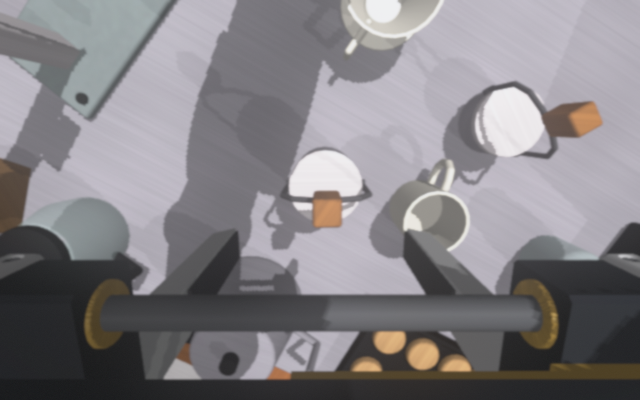

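The wrist view shows the tall grip at (327,210), square between the jaws, with the bail line level across the picture. The mug at (437,215) is clear of the fingers. I'll descend and close.

Call:
{"fn": "carry_out", "kwargs": {"targets": [[[0.185, -0.001, 0.006], [0, 0, 0]], [[0.185, -0.001, 0.006], [0, 0, 0]], [[0.185, -0.001, 0.006], [0, 0, 0]], [[0.1, -0.001, 0.004], [0, 0, 0]], [[0.085, 0, 0], [0, 0, 0]], [[0, 0, 0], [0, 0, 0]]]}}

```text
time_s: 3.03
eef_pos: [0.6368, 0.1368, 0.1672]
tool_rot: [71.8, 89.8, -169.3]
force: [-0.3, 0.5, 0.6]
opening: 0.0942
```

Call:
{"fn": "carry_out", "kwargs": {"targets": [[[0, 0, 0], [0, 0, 0]], [[0, 0, 0], [0, 0, 0]], [[0, 0, 0], [0, 0, 0]], [[0, 0, 0], [0, 0, 0]], [[0, 0, 0], [0, 0, 0]], [[0, 0, 0], [0, 0, 0]], [[0, 0, 0], [0, 0, 0]], [[0, 0, 0], [0, 0, 0]], [[0, 0, 0], [0, 0, 0]], [[0, 0, 0], [0, 0, 0]]], "hand": 1}}

```text
time_s: 3.87
eef_pos: [0.6383, 0.1357, 0.1695]
tool_rot: [86.5, 90.0, -154.8]
force: [0.1, 0.5, 0.5]
opening: 0.0309
```

Call:
{"fn": "carry_out", "kwargs": {"targets": [[[-0.06, 0, 0], [0, 0, 0]], [[-0.11, 0, 0], [0, 0, 0]], [[-0.12, 0, 0], [0, 0, 0]], [[-0.12, 0, 0], [0, 0, 0]], [[-0.12, 0, 0], [0, 0, 0]], [[-0.12, 0, 0], [0, 0, 0]], [[-0.12, 0, 0], [0, 0, 0]], [[-0.12, 0, 0], [0, 0, 0]], [[-0.06, 0, 0], [0, 0, 0]], [[0, 0, 0], [0, 0, 0]], [[0, 0, 0], [0, 0, 0]], [[0, 0, 0], [0, 0, 0]]]}}

```text
time_s: 4.87
eef_pos: [0.6377, 0.1356, 0.3107]
tool_rot: [80.2, 89.9, -161.1]
force: [0.1, -0.1, -4.4]
opening: 0.0239
```

```bash
python3 - <<'E'
from h import *
p,A=cur();o=ctrl.get_obs();print(p,'z az',np.degrees(np.arctan2(A[1,2],A[0,2])),o['force'],o['opening'],o['time_s'])
c=cam('wrist');save(c,'w2.png');P=cloud(c).reshape(-1,3)
D=P-p;near=np.hypot(D[:,0],D[:,1])<.06
g=P[near&(D[:,2]>-.08)&(D[:,2]<-.012)];k=cv2.fitLine(g[:,:2].astype(np.float32),cv2.DIST_HUBER,0,.01,.01).ravel()
print('bail az',np.degrees(np.arctan2(k[1],k[0])),len(g),k[2:]-p[:2])
l=P[near&(D[:,2]>-.125)&(D[:,2]<-.075)&(np.hypot(D[:,0],D[:,1])<.042)];print('lid rel',np.median(l[:,2])-p[2],len(l))
hx=np.array([.975,-.223,0])
s=np.array([.5365,-.1995,.310-.017])
p,A=plan(p,A,s-.085*hx+[0,0,.015],118.8-41.7,16)
E
```

```text
[0.63773841 0.13557537 0.31066759] z az 118.75316538052512 [ 0.09628972 -0.05760989 -4.37206061] 0.02386203911112752 4.8667
bail az -61.69353 699 [-0.00358332  0.00520629]
lid rel -0.08831630785183064 5732
16 [[[0.001,0.131,-0.079],[0.029,-0.0,-0.0]],[[0.001,0.127,-0.084],[0.029,-0.0,-0.0]],[[0.001,0.123,-0.09],[0.029,-0.0,-0.0]],[[0.001,0.119,-0.096],[0.029,-0.0,-0.0]],[[0.001,0.114,-0.101],[0.029,-0.0,-0.0]],[[0.001,0.11,-0.106],[0.029,-0.0,-0.0]],[[0.001,0.105,-0.111],[0.029,-0.0,-0.0]],[[0.001,0.099,-0.115],[0.029,-0.0,-0.0]],[[0.001,0.094,-0.12],[0.029,-0.0,-0.0]],[[0.001,0.089,-0.124],[0.029,-0.0,-0.0]],[[0.001,0.083,-0.128],[0.029,-0.0,-0.0]],[[0.001,0.077,-0.132],[0.029,-0.0,-0.0]],[[0.001,0.071,-0.135],[0.029,-0.0,-0.0]],[[0.001,0.065,-0.138],[0.029,-0.0,-0.0]],[[0.001,0.058,-0.141],[0.029,-0.0,-0.0]],[[0.001,0.052,-0.143],[0.029,-0.0,-0.0]]]
```

View pics/w2.png

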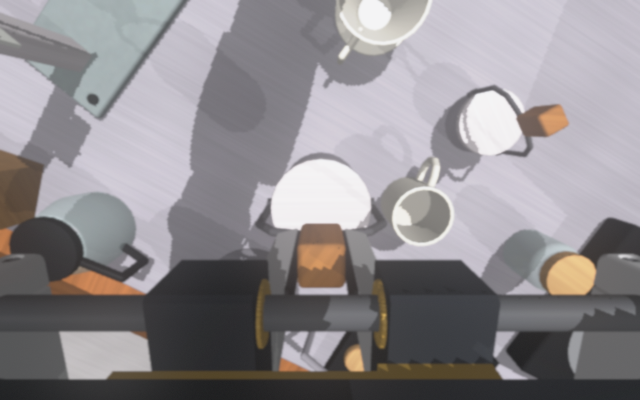

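The picture shows the canister held, with the grip at (322,255) and the lid at (320,195). The lid sits about 8 mm lower than planned because the fingers were still closing as I lifted. I'll check the offset and tilt.

```bash
python3 - <<'E'
from h import *
p,A=cur();c=cam('wrist');P=cloud(c).reshape(-1,3)
D=P-p;r=np.hypot(D[:,0],D[:,1])
l=D[(r<.04)&(abs(D[:,2]+.088)<.012)];l=l[~np.isnan(l[:,0])]
k,*_=np.linalg.lstsq(np.c_[l[:,:2],np.ones(len(l))],l[:,2],rcond=None);print('lid slope,z0',k,'tool x',A[:,0])
g=D[(r<.03)&(D[:,2]>.0)&(D[:,2]<.04)];print('grip top',np.percentile(g[:,2],[50,90,95,99]),len(g))
t=cam('top');Q=cloud(t).reshape(-1,3)-p;q=Q[(np.hypot(Q[:,0],Q[:,1])<.05)&(abs(Q[:,2]+.088)<.012)];print('top lid',np.median(q,0),len(q))
E
```

```text
lid slope,z0 [ 0.0013386  -0.00288212 -0.08826449] tool x [-1.96506960e-03 -6.34960453e-04 -9.99997868e-01]
grip top [0.02718487 0.03250598 0.03621507 0.03938472] 4239
top lid [nan nan nan] 0
  return _methods._mean(a, axis=axis, dtype=dtype,
  ret = um.true_divide(
```

Call:
{"fn": "carry_out", "kwargs": {"targets": [[[0, 0.131, -0.079], [0.029, 0, 0]], [[0, 0.127, -0.084], [0.029, 0, 0]], [[0, 0.123, -0.09], [0.029, 0, 0]], [[0, 0.119, -0.096], [0.029, 0, 0]], [[0, 0.114, -0.101], [0.029, 0, 0]], [[0, 0.11, -0.106], [0.029, 0, 0]], [[0, 0.105, -0.111], [0.029, 0, 0]], [[0, 0.099, -0.115], [0.029, 0, 0]]]}}

```text
time_s: 5.68
eef_pos: [0.5452, -0.0234, 0.3115]
tool_rot: [90.8, 90.0, -171.4]
force: [0.5, 0.2, -5.2]
opening: 0.0236
```

Call:
{"fn": "carry_out", "kwargs": {"targets": [[[0, 0.094, -0.12], [0.029, 0, 0]], [[0, 0.089, -0.124], [0.029, 0, 0]], [[0, 0.083, -0.128], [0.029, 0, 0]], [[0, 0.077, -0.132], [0.029, 0, 0]], [[0, 0.071, -0.135], [0.029, 0, 0]], [[0, 0.065, -0.138], [0.029, 0, 0]], [[0, 0.058, -0.141], [0.029, 0, 0]], [[0, 0.052, -0.143], [0.029, 0, 0]], [[0, 0, 0], [0, 0, 0]], [[0, 0, 0], [0, 0, 0]]]}}

```text
time_s: 6.52
eef_pos: [0.4528, -0.1823, 0.3122]
tool_rot: [-68.2, 90.0, 8.5]
force: [1.0, 0.8, -3.9]
opening: 0.024
```

```bash
python3 - <<'E'
from h import *
p,A=cur();c=cam('wrist');W=cloud(c);P=W.reshape(-1,3);D=P-p;r=np.hypot(D[:,0],D[:,1])
b=D[(r<.06)&(D[:,2]>-.08)&(D[:,2]<-.012)];k=cv2.fitLine(b[:,:2].astype(np.float32),cv2.DIST_HUBER,0,.01,.01).ravel()
print(p,'z az',np.degrees(np.arctan2(A[1,2],A[0,2])),'bail az',np.degrees(np.arctan2(k[1],k[0])),len(b))
l=D[(r<.04)&(abs(D[:,2]+.088)<.012)];print('lid',np.median(l[:,2]))
s=cam('scene');save(s,'s2.png');a=s['image'][150:330,60:330];cv2.imwrite('pics/s2.png',cv2.resize(a,(780,520))[:,:,::-1])
Q=cloud(s).reshape(-1,3)
for n,X in(('wrist',P),('scene',Q)):
    H=X[(X[:,2]>.215)&(X[:,2]<.27)&(X[:,1]<-.17)&(X[:,1]>-.24)&(X[:,0]>.49)&(X[:,0]<.60)];H=H[np.argsort(H[:,0])]
    print(n,len(H),H[::max(1,len(H)//20)].round(3).tolist())
    if len(H)>5: m=cv2.fitLine(H[:,:2].astype(np.float32),cv2.DIST_HUBER,0,.005,.01).ravel();print(m,np.degrees(np.arctan2(m[1],m[0])))
E
```

```text
[ 0.45282982 -0.18231867  0.31219991] z az 76.75187699888322 bail az 76.58555 665
lid -0.08849725691117011
wrist 458 [[0.507, -0.193, 0.258], [0.51, -0.196, 0.253], [0.515, -0.197, 0.247], [0.552, -0.205, 0.246], [0.553, -0.202, 0.247], [0.554, -0.204, 0.249], [0.556, -0.204, 0.249], [0.557, -0.206, 0.25], [0.558, -0.204, 0.25], [0.56, -0.202, 0.25], [0.562, -0.205, 0.251], [0.564, -0.208, 0.251], [0.566, -0.204, 0.251], [0.568, -0.206, 0.252], [0.57, -0.209, 0.252], [0.572, -0.21, 0.252], [0.575, -0.211, 0.25], [0.577, -0.208, 0.252], [0.579, -0.212, 0.251], [0.581, -0.212, 0.251], [0.583, -0.21, 0.251]]
[ 0.9744165  -0.22474986  0.5665677  -0.20670325] -12.98817
scene 296 [[0.49, -0.193, 0.227], [0.492, -0.207, 0.227], [0.495, -0.175, 0.226], [0.497, -0.188, 0.226], [0.497, -0.177, 0.222], [0.498, -0.194, 0.228], [0.499, -0.187, 0.223], [0.508, -0.196, 0.254], [0.513, -0.196, 0.253], [0.517, -0.196, 0.252], [0.52, -0.192, 0.243], [0.524, -0.196, 0.239], [0.532, -0.196, 0.237], [0.541, -0.204, 0.238], [0.55, -0.202, 0.234], [0.557, -0.205, 0.252], [0.566, -0.206, 0.253], [0.572, -0.204, 0.252], [0.578, -0.21, 0.253], [0.586, -0.208, 0.25], [0.592, -0.21, 0.252], [0.6, -0.216, 0.253]]
[ 0.96478975 -0.2630222   0.5342185  -0.19638936] -15.249465
```

View pics/s2.png

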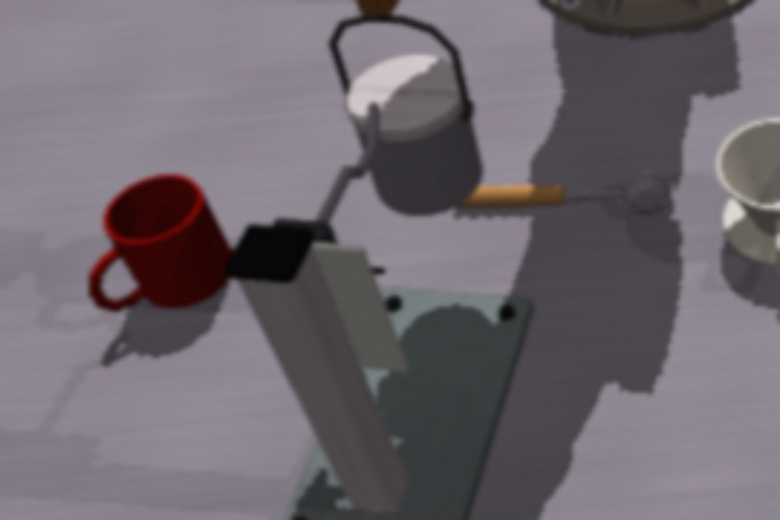

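The view shows the bail around (400,60) square to the hook, whose tip is at (373,110) between the legs. The lid is slightly close to the bar height, so I'll go down 9 mm and move in 85 mm along the hook.

Call:
{"fn": "carry_out", "kwargs": {"targets": [[[0.03, 0, 0], [0, 0, 0]], [[0.03, 0, 0], [0, 0, 0]], [[0, 0, 0], [0, 0, 0]], [[0, -0.04, 0.001], [0, 0, 0]], [[0, -0.08, 0.002], [0, 0, 0]], [[0, -0.09, 0.002], [0, 0, 0]], [[0, -0.1, 0.003], [0, 0, 0]], [[0, -0.1, 0.003], [0, 0, 0]], [[0, -0.1, 0.002], [0, 0, 0]], [[0, -0.06, 0.001], [0, 0, 0]], [[0, 0, 0], [0, 0, 0]], [[0, 0, 0], [0, 0, 0]]]}}

```text
time_s: 7.62
eef_pos: [0.5375, -0.1976, 0.3025]
tool_rot: [120.0, 89.9, -163.0]
force: [-0.2, -0.5, -4.0]
opening: 0.0238
```

```bash
python3 - <<'E'
from h import *
p,A=cur();print(p,'z az',np.degrees(np.arctan2(A[1,2],A[0,2])))
c=cam('wrist');D=cloud(c).reshape(-1,3)-p;r=np.hypot(D[:,0],D[:,1])
l=D[(r<.042)&(abs(D[:,2]+.088)<.012)];print('lid',np.median(l[:,2]))
s=cam('scene')
cv2.imwrite('pics/s3.png',np.hstack([cv2.resize(s['image'][130:330,80:280],(400,400)),cv2.resize(c['image'][100:400,170:470],(400,400))])[:,:,::-1])
E
```

```text
[ 0.53746103 -0.19764619  0.30254593] z az 76.98849832608835
lid -0.0885194201713457
```

View pics/s3.png

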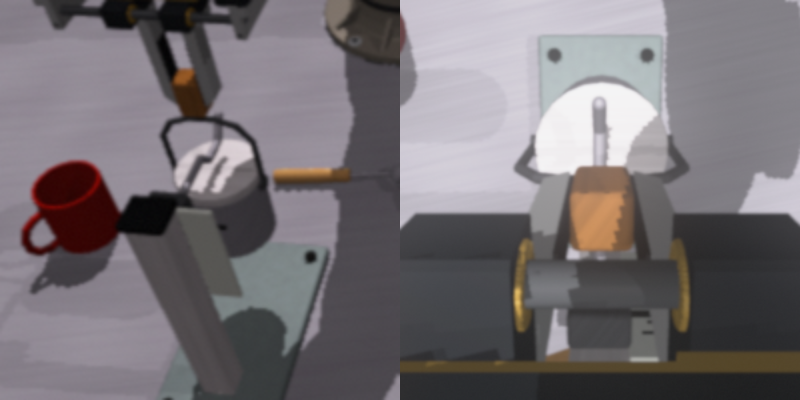

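The bail encloses the hook: in the left half the tip at (218,125) is inside the arch, and in the right half the bar lies on the centre line at (600,110). Next I lower 34 mm to just above contact, then go slowly while watching the force.

Call:
{"fn": "carry_out", "kwargs": {"targets": [[[0.02, 0, -0.006], [0, 0, 0]], [[0.04, 0, -0.006], [0, 0, 0]], [[0.05, 0, 0], [0, 0, 0]], [[0.05, 0, 0], [0, 0, 0]], [[0.04, 0, 0], [0, 0, 0]], [[0.026, 0, 0], [0, 0, 0]], [[0, 0, 0], [0, 0, 0]], [[0, 0, 0], [0, 0, 0]]]}}

```text
time_s: 8.38
eef_pos: [0.5371, -0.1994, 0.2689]
tool_rot: [117.0, 90.0, -166.0]
force: [-0.1, -0.4, -3.8]
opening: 0.0238
```

Call:
{"fn": "carry_out", "kwargs": {"targets": [[[0.015, 0, 0], [0, 0, 0]], [[0.015, 0, 0], [0, 0, 0]], [[0.015, 0, 0], [0, 0, 0]], [[0.015, 0, 0], [0, 0, 0]], [[0.015, 0, 0], [0, 0, 0]], [[0.015, 0, 0], [0, 0, 0]], [[0.01, 0, 0], [0, 0, 0]], [[0, 0, 0], [0, 0, 0]], [[0, 0, 0], [0, 0, 0]], [[0, 0, 0], [0, 0, 0]]]}}

```text
time_s: 9.22
eef_pos: [0.5372, -0.1994, 0.2542]
tool_rot: [-119.5, 90.0, -42.5]
force: [0.7, -0.1, -3.6]
opening: 0.0241
```

Call:
{"fn": "carry_out", "kwargs": {"targets": [[[0.015, 0, 0], [0, 0, 0]], [[0.015, 0, 0], [0, 0, 0]], [[0.015, 0, 0], [0, 0, 0]], [[0.015, 0, 0], [0, 0, 0]], [[0.01, 0, 0], [0, 0, 0]], [[0, 0, 0], [0, 0, 0]], [[0, 0, 0], [0, 0, 0]], [[0, 0, 0], [0, 0, 0]]]}}

```text
time_s: 9.88
eef_pos: [0.5372, -0.1994, 0.2437]
tool_rot: [-127.2, 90.0, -50.2]
force: [1.1, -0.3, -1.4]
opening: 0.0238
```

```bash
python3 - <<'E'
from h import *
p,A=cur();s=cam('scene');Q=cloud(s).reshape(-1,3);
f=[]
for i in range(5): f.append(ctrl.get_obs()['force']);c=cam('wrist')
print(p,np.mean(f,0))
D=cloud(c).reshape(-1,3)-p;r=np.hypot(D[:,0],D[:,1]);l=D[(r<.042)&(abs(D[:,2]+.085)<.02)];print('lid',np.median(l[:,2]))
H=Q[(Q[:,2]>.17)&(Q[:,2]<.28)&(Q[:,1]<-.19)&(Q[:,1]>-.23)&(Q[:,0]>.562)&(Q[:,0]<.598)];H=H[abs(H[:,1]+.2067+.2307*(H[:,0]-.5666))<.006]
print('arm z (unloaded .253)',np.percentile(H[:,2],[5,50,95]),len(H))
E
```

```text
[ 0.53716667 -0.19942607  0.24368123] [ 0.45418716 -0.4174899  -1.52336448]
lid -0.08859456231055257
arm z (unloaded .253) [0.22837684 0.23254313 0.234531  ] 68
```

Call:
{"fn": "carry_out", "kwargs": {"targets": [[[0.015, 0, 0], [0, 0, 0]], [[0.015, 0, 0], [0, 0, 0]], [[0.015, 0, 0], [0, 0, 0]], [[0.008, 0, 0], [0, 0, 0]], [[0, 0, 0], [0, 0, 0]], [[0, 0, 0], [0, 0, 0]], [[0, 0, 0], [0, 0, 0]]]}}

```text
time_s: 10.77
eef_pos: [0.5371, -0.1994, 0.2357]
tool_rot: [150.1, 90.0, -132.9]
force: [0.9, -0.3, 1.2]
opening: 0.0237
```

```bash
python3 - <<'E'
from h import *
p,A=cur()
f=[]
for i in range(5): f.append(ctrl.get_obs()['force']);c=cam('scene')
print(p,np.mean(f,0))
Q=cloud(c).reshape(-1,3)
H=Q[(Q[:,2]>.17)&(Q[:,2]<.28)&(Q[:,1]<-.19)&(Q[:,1]>-.23)&(Q[:,0]>.562)&(Q[:,0]<.598)];H=H[abs(H[:,1]+.2067+.2307*(H[:,0]-.5666))<.006]
print('arm z (unloaded .253)',np.percentile(H[:,2],[5,50,95]),len(H))
E
```

```text
[ 0.53712743 -0.19940217  0.23567517] [1.00055237 0.10915139 0.11610306]
arm z (unloaded .253) [0.22102628 0.2249325  0.226068  ] 71
```

Call:
{"fn": "carry_out", "kwargs": {"targets": [[[0, 0, 0], [0, 0, 0]], [[0, 0, 0], [0, 0, 0]], [[0, 0, 0], [0, 0, 0]], [[0, 0, 0], [0, 0, 0]], [[0, 0, 0], [0, 0, 0]], [[0, 0, 0], [0, 0, 0]], [[0, 0, 0], [0, 0, 0]], [[0, 0, 0], [0, 0, 0]]], "hand": -0.5}}

```text
time_s: 11.68
eef_pos: [0.5371, -0.1994, 0.2356]
tool_rot: [150.1, 90.0, -132.9]
force: [0.6, 0.5, -0.3]
opening: 0.0702
```

Call:
{"fn": "carry_out", "kwargs": {"targets": [[[-0.04, 0, 0], [0, 0, 0]], [[-0.08, 0, 0], [0, 0, 0]], [[-0.12, 0, 0], [0, 0, 0]], [[-0.15, 0, 0], [0, 0, 0]], [[-0.15, 0, 0], [0, 0, 0]], [[-0.15, 0, 0], [0, 0, 0]], [[-0.15, 0, 0], [0, 0, 0]], [[0, 0, 0], [0, 0, 0]], [[0, 0, 0], [0, 0, 0]], [[0, 0, 0], [0, 0, 0]], [[0, 0, 0], [0, 0, 0]], [[0, 0, 0], [0, 0, 0]]]}}

```text
time_s: 12.68
eef_pos: [0.5368, -0.1993, 0.3611]
tool_rot: [96.9, 89.9, 173.9]
force: [-0.1, 0.0, 1.1]
opening: 0.0706
```

Call:
{"fn": "carry_out", "kwargs": {"targets": [[[0, 0, 0], [0, 0, 0]], [[0, 0, 0], [0, 0, 0]], [[0, 0, 0], [0, 0, 0]], [[0, 0, 0], [0, 0, 0]], [[0, 0, 0], [0, 0, 0]], [[0, 0, 0], [0, 0, 0]], [[0, 0, 0], [0, 0, 0]], [[0, 0, 0], [0, 0, 0]], [[0, 0, 0], [0, 0, 0]], [[0, 0, 0], [0, 0, 0]], [[0, 0, 0], [0, 0, 0]], [[0, 0, 0], [0, 0, 0]]]}}

```text
time_s: 13.68
eef_pos: [0.5371, -0.1994, 0.3616]
tool_rot: [172.6, 90.0, -110.4]
force: [-0.2, -0.9, -0.1]
opening: 0.0703
```

Call:
{"fn": "carry_out", "kwargs": {"targets": [[[0, 0, 0], [0, 0, 0]], [[0, 0, 0], [0, 0, 0]], [[0, 0, 0], [0, 0, 0]], [[0, 0, 0], [0, 0, 0]], [[0, 0, 0], [0, 0, 0]], [[0, 0, 0], [0, 0, 0]], [[0, 0, 0], [0, 0, 0]], [[0, 0, 0], [0, 0, 0]], [[0, 0, 0], [0, 0, 0]], [[0, 0, 0], [0, 0, 0]], [[0, 0, 0], [0, 0, 0]], [[0, 0, 0], [0, 0, 0]]]}}

```text
time_s: 14.68
eef_pos: [0.5371, -0.1994, 0.3616]
tool_rot: [144.0, 90.0, -139.0]
force: [0.7, -0.1, -0.2]
opening: 0.0707
```

```bash
python3 - <<'E'
from h import *
for i in range(8):
    o=ctrl.get_obs();s=cam('scene');Q=cloud(s).reshape(-1,3)
    H=Q[(Q[:,2]>.17)&(Q[:,2]<.28)&(Q[:,1]<-.19)&(Q[:,1]>-.23)&(Q[:,0]>.562)&(Q[:,0]<.598)];H=H[abs(H[:,1]+.2067+.2307*(H[:,0]-.5666))<.006]
    g=Q[(np.hypot(Q[:,0]-.5365,Q[:,1]+.1998)<.05)&(Q[:,2]>.235)&(Q[:,2]<.30)]
    t=g[g[:,2]>g[:,2].max()-.012] if len(g) else g
    print(o['time_s'],'arm z',np.median(H[:,2]).round(4),'grip top',t.mean(0).round(4) if len(t) else '',len(t))
c=cam('wrist')
cv2.imwrite('pics/s4.png',np.hstack([cv2.resize(s['image'][130:330,80:280],(400,400)),cv2.resize(c['image'][100:400,170:470],(400,400))])[:,:,::-1])
E
```

```text
14.6833 arm z 0.2253 grip top [ 0.5431 -0.2004  0.2635] 163
14.7333 arm z 0.2256 grip top [ 0.5433 -0.2001  0.2638] 162
14.7833 arm z 0.2254 grip top [ 0.5429 -0.2002  0.2638] 159
14.8333 arm z 0.2255 grip top [ 0.5428 -0.2003  0.2639] 152
14.8833 arm z 0.2256 grip top [ 0.5427 -0.2003  0.264 ] 154
14.9333 arm z 0.2255 grip top [ 0.5431 -0.2001  0.2635] 164
14.9833 arm z 0.2255 grip top [ 0.5431 -0.2004  0.2633] 164
15.0333 arm z 0.2256 grip top [ 0.5431 -0.2002  0.2635] 165
```

View pics/s4.png

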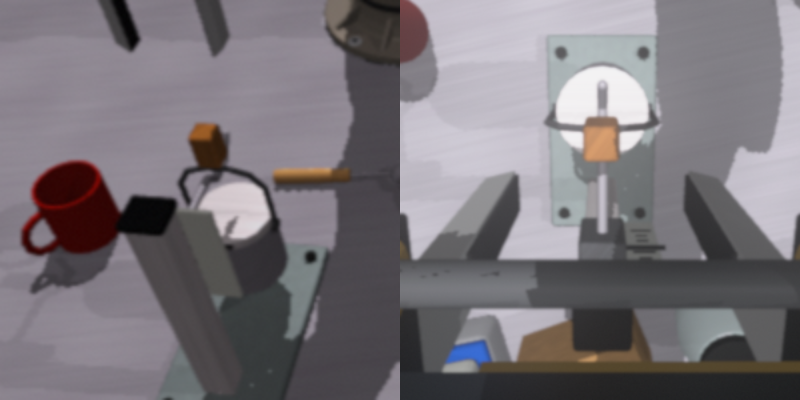

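The picture shows the canister hanging in the hook, with the grip at (205,145) left and (602,140) right and the gripper well clear above. Readings are steady to under 1 mm, so I'm handing in.

```bash
python3 -c "
from rig import ticket;print(ticket.hand_in())"
```

```text
the job is handed in; nothing more can be done
None
```

The tall canister hangs by its bail in the scale's hook, with the gripper released and about 10 cm above it. I handed the job in at about 15 s; no verdict was reported.

- **Last checks:** the hook had dipped about 27.5 mm, and its arm height changed by less than 0.5 mm over the last 0.35 s. The canister's grip was steady to about 0.7 mm. The grip measured within about 7 mm horizontally of the seat's middle, from a camera view that sees mostly its near side. The most dip I measured was about 28 mm, against the 56 mm limit. Wrist force readings stayed near the canister's weight, about 5 N at most.
- **What did not go to plan:** I started lifting before the fingers had fully closed. The grip was held about 8 mm lower than intended; I measured this and allowed for it in the insertion height.
- **Not measured again:** the short canister's position at the end. The arm did not go near it after the approach, and it looked in place in the picture taken after the lift.

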